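# Pin the airing cupboard's stay

### The arm

A 6-joint arm with a two-finger parallel gripper is mounted at the origin on the work surface. World frame = base frame: x ahead of the robot, y to its left, z up, the work surface at z = 0. Lengths are in mm, angles in rad, forces in N, time in s.
With the tool pointing down it reaches from about 275 to 1000 mm from the base axis. Payload 8.4 kg.
Tool frame: the origin (TCP) lies midway between the tips of the shut fingers; the grasp point (between the pads) lies 19 mm behind it; z points along the fingers, x is the direction in which the jaws open and shut, and the axes are right-handed (so a half turn about z gives the same grasp; the last joint's range is limited). The gripper opens to 85 mm and grips with 20 to 120 N. Pads are 22 mm wide; open, the fingers measure 114 mm over their backs; the gripper's body (76 mm by 85 mm) begins 54 mm behind the grasp point. The pads swing forward as they close: fully open they stand 13 mm farther back than shut.
Start: joints at [-1.109, 0.353, 1.633, -0, 1.155, -0.002], TCP at [279.593, -558.977, 231.281] pointing down, gripper open.
Joint ranges: [-2.63, 2.63], [-0.92, 2.1], [0.06, 2.66], [-1.3, 4.44], [0, 2.69], [-3.02, 3.02]. Speed limits (rad/s): [2.22, 2.22, 2.79, 3.14, 3.14, 3.14].

### API

Orientations are given as [roll, pitch, yaw] about the fixed x, y, z axes, in that order (R = Rz(yaw) Ry(pitch) Rx(roll)).
In Python, from rig import sense, grab_frame, camera_model, job gives the robot as it stands.
- The arm moves only by the tool arm_command, never from a script. Its argument "plan" is a list of rows, each an object with "translation": the shift along the tool's x, y, z in cm, a list of three; "twist": the turn about the tool's z in rad; "gripper": the opening, from 0 (shut) to 1 (fully open). A call has exactly 5 rows; each row is the pose to reach, as a shift and turn from the pose measured when the call began, along the tool's axes at that moment; what a row does not reach only later rows make up. A row lasts 1/12 s, in which the tool goes at most 41.7 mm and 7.16 degrees, less where a joint would pass 70% of its speed; a pose out of reach is approached as far as the arm can. A call with a gripper value outside its range is refused whole. The fingers move at their own pace and stop on an object; "squeeze" is the grip in N (left out, the last holds). Time passes only in rows, so rows that repeat a pose let the fingers close, or fill a call up. It gives the time, the measured TCP pose, the force and the opening at its end, in the units of the state.
- sense(): the state, without advancing time (a new reading comes with each control period).
- grab_frame(name): name is "scene" or "top" or "wrist"; returns the picture (420x560x3 uint8, blue, green, red); there is no depth.
- camera_model(name): a dict with "fx", "fy", "cx", "cy" (pixels), "dist_coeffs" ([k1, k2, p1, p2, k3] as OpenCV has them; the pictures are not rectified), "pose" (4x4, takes a point from camera to world coordinates). Camera axes: x right, y down, z forward; pixel columns grow to the right and rows downward; lengths in mm; the calibration is good to about 2 mm. A picture is of the moment at which its call begins: read the wrist's pose just before it. camera_model takes no time and is no camera call; for the wrist camera it gives the pose at the moment of the call.
- job.sign_off(): hands the job in, once; it reports no verdict.
The state is a dict: "clock": time; "qpos": joint angles; "qvel": joint speeds; "joint_efforts": joint torques, N m; "eef_pos": TCP position; "tcp_rot": TCP orientation; "contact_force": force on the tool from outside, world axes, zero at the start; "wrist_torque": the same for the moment, N m; "opening": opening from 0.0 (shut) to 1.0 (fully open).
Only numpy, scipy, OpenCV 4.12 (cv2) and the standard library are available. Lean on these libraries where they do the work, as an engineer would, in place of code of your own. Each camera call takes 0.05 s, during which the arm holds its last target.

### The job

Pin the little cupboard's door at its half-open setting so the balcony draught cannot swing it: draw the tapered steel pin out of the step stool's drain hole and press it, point down, through the keeper on the cupboard's top and the out-of-line stay between its plates, so that it draws the stay into line and its collar comes to sit flat on the keeper; then let go. Feel your way and do not force it: a push of about 1 kg does it, and twice that marks the metal. Leave the clipper, combs and tin on the stool where they lie.

Things in the scene. Friction and masses are not known exactly. Their poses are not given: they have to be found in the camera images.
- pin_grip (a point): Middle of the handle of the steel pin: 88 mm above its tip, 26 mm above its collar's underside, 22 mm above the collar's upper face, 21 mm below the handle's top. The handle is a round bar 20 mm in diameter, 43 mm tall, with z up along it. At the start the pin stands upright, point down, hanging by its collar in a 15 mm drain hole of the stool
- pin_tip (a point): the flat lower end of the pin, 88 mm below pin_grip, 62 mm below the collar's underside; z along the pin, upwards
- pin_collar (a point): centre of the underside of the pin's collar, 26 mm below pin_grip; z along the pin, upwards
- keeper_hole (a point): Centre of the keeper's 14 mm hole at its top face, 233 mm above the bench. Axes: z up, x from the cupboard's front to its back, y to the left seen from the front. Upper plate 6 mm thick; the lower plate has an equal hole straight below, 17 to 23 mm down, free space under it. The stay's own 14 mm hole starts 5 to 7 mm off, either to +x or to -x; of it only what shows through this hole is seen
- keeper: The keeper: fixed steel clevis on the cupboard's top that overhangs its front edge, two level plates 36 x 60 mm, 6 mm thick, 11 mm apart; origin under the lower plate, 23 mm below keeper_hole, same axes. Between the plates runs the stay: a flat steel quadrant on top of the door, 30 mm wide and 5 mm thick, its top face 9 mm below the keeper's; at the keeper it moves along the keeper's x only
- pin: The whole pin, 109 mm long, about 140 g, round; origin at pin_collar. From there up: collar 25 mm in diameter and 4 mm thick, then the handle. Down: straight shank 12.5 mm in diameter for 26 mm, then a taper to 8 mm diameter 61 mm down, then a 1 mm bevel to the flat nose, 6.8 mm across
- stool: yellow plastic step stool, 250 x 340 mm, 200 mm high, fixed; origin on the bench under its middle, x over its short side. Drain holes at x = +-55, y = +-60 mm; the pin is in the one at (-55, +60)
- clipper: black hair clipper lying on the stool, 45 x 165 x 38 mm; leave it
- comb: steel comb lying on the stool, 28 x 170 x 5 mm; leave it
- guard: green clipper guard comb on the stool, 42 x 34 x 22 mm; leave it
- tin: round aluminium tin on the stool, 71 mm in diameter, 26 mm high; leave it
- cupboard: White bench-top cupboard, 200 mm deep, 280 mm wide, 210 mm high, with its half-open door, the keeper and the stay. The door (276 x 192 mm) carries the stay; its upright hinge is 170 mm to the left of the keeper's hole. A sprung catch in the hinge holds the door and takes it back when let go: drawing the stay's hole into line takes about 7 to 10 N there. Origin on the bench, under the middle
Not all that is in view belongs to the job. What is meant by the pin is not red, and is the smaller of those in its own colour.

How it is judged (in metres and radians):
On the way, in this order (a step that is already met when the one before it is completed fails the run):
1. the pin is drawn clear of the stool (z of pin_tip in the frame of stool above 0.205 m), for 0.1 s.
2. the pin's point is through the keeper's upper plate and started in the stay's hole (z of pin_tip in the frame of keeper_hole below -0.011 m and horizontal distance between pin_tip and keeper_hole below 0.008 m), for 0.05 s.
At the end, for the whole second after the job is handed in: the pin stands point-down through the keeper (and so through the stay between its plates), its collar's underside within 1.5 mm of the keeper's top and centred on the hole within 3 mm, upright (its tip within 6 mm of the hole's line), let go and at rest (z of pin_collar in the frame of keeper_hole below 0.0015 m and horizontal distance between pin_collar and keeper_hole below 0.003 m and horizontal distance between pin_tip and keeper_hole below 0.006 m and linear speed of pin below 0.02 m/s); the robot touches nothing.
It fails at once if the pin is forced: more than 25 N between the pin and the keeper, or between the pin and the stay (cupboard) (contact force between pin and keeper above 25 N or contact force between pin and cupboard above 25 N).
It fails at once if the clipper, comb, guard comb or tin is moved by more than 20 mm (distance of any of clipper, comb, guard, tin from where it was at the start of the episode above 0.02 m).
It also fails if it takes over 72 s, if anything falls off the work surface, if the arm or the gripper's body presses on something with over 40 N, if the wrist force passes 120 N, or if a joint passes its speed limit or range.

## Working session

There is one attempt and no reset: what is moved stays moved. The work goes in short steps, Python scripts to look and compute and a tool call to move; the robot and the scene stay as the last step left them, time stands still between calls to the robot, and variables do not carry over. Pictures are saved under pics/ and viewed, and the job is handed in when it is done.

Besides the shell and the picture viewer there is one more tool, called after ">>>" by a JSON object that holds its "method" and its "body". arm_command: Moves the arm, as the interface text tells. Its arguments: {"type":"object","properties":{"plan":{"type":"array","items":{"type":"object","properties":{"translation":{"type":"array","items":{"type":"number"}},"twist":{"type":"number"},"gripper":{"type":"number"}}}},"squeeze":{"type":"number"}},"required":["plan"]}

```bash
mkdir -p pics; ls
python3 - <<'E'
from rig import *
import cv2
s=sense();print(s)
for n in("scene","top","wrist"):
    m=camera_model(n);print(n,m)
    cv2.imwrite(f"pics/{n}0.png",grab_frame(n))
E
```

```text
pics
{'clock': 0.0, 'qpos': array([-1.10940390e+00,  3.53625824e-01,  1.63414015e+00,  3.83316784e-05,
        1.15517042e+00, -2.40431155e-03]), 'qvel': array([ 0.00078257, -0.00051033, -0.0022639 ,  0.00172827, -0.00099897,
       -0.00087805]), 'joint_efforts': array([-3.68285109e-04, -6.05257559e+01, -3.42063260e+01, -6.59568127e-05,
        9.59810510e-03,  7.72760177e-05]), 'eef_pos': array([ 279.39176097, -558.55189686,  230.57303713]), 'tcp_rot': array([-3.14155438e+00,  1.34365146e-03, -1.10701506e+00]), 'contact_force': array([0.4647266 , 0.16026735, 0.60556395]), 'wrist_torque': array([-0.04618319, -0.03386497, -0.02953917]), 'opening': 0.9965368943446963}
scene {'fx': 470.8289045187401, 'fy': 470.8289045187401, 'cx': 265.4537968801524, 'cy': 204.10292699323827, 'dist_coeffs': array([-0.08858736,  0.        ,  0.        ,  0.        ,  0.        ]), 'pose': array([[-7.99736606e-01,  4.19997218e-01, -4.28979834e-01,
         1.06837394e+03],
       [ 6.00350651e-01,  5.60288761e-01, -5.70662422e-01,
         6.05996506e+02],
       [ 6.75950353e-04, -7.13917951e-01, -7.0022
[... 515 characters left out ...]
e-02, -1.41062143e-01, -9.89899642e-01,
         9.93875686e+02],
       [ 0.00000000e+00,  0.00000000e+00,  0.00000000e+00,
         1.00000000e+00]])}
wrist {'fx': 305.5390986217328, 'fy': 305.5390986217328, 'cx': 277.91028353357143, 'cy': 210.75116011092007, 'dist_coeffs': array([-0.03985283,  0.        ,  0.        ,  0.        ,  0.        ]), 'pose': array([[ 4.47815368e-01, -8.46515965e-01, -2.87875177e-01,
         3.54356819e+02],
       [-8.94125127e-01, -4.24432884e-01, -1.42818010e-01,
        -5.20695662e+02],
       [-1.28596594e-03,  3.21352529e-01, -9.46958763e-01,
         3.72530422e+02],
       [ 0.00000000e+00,  0.00000000e+00,  0.00000000e+00,
         1.00000000e+00]])}
```

View pics/scene0.png

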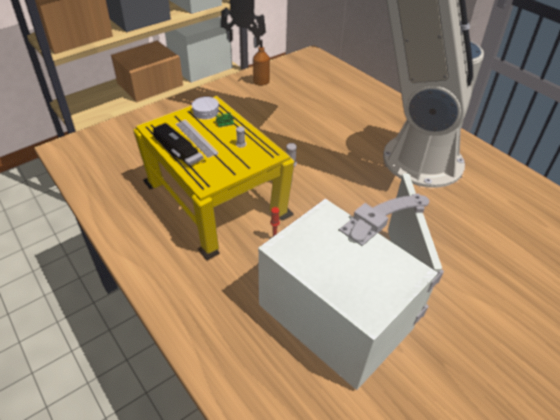

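View pics/top0.png

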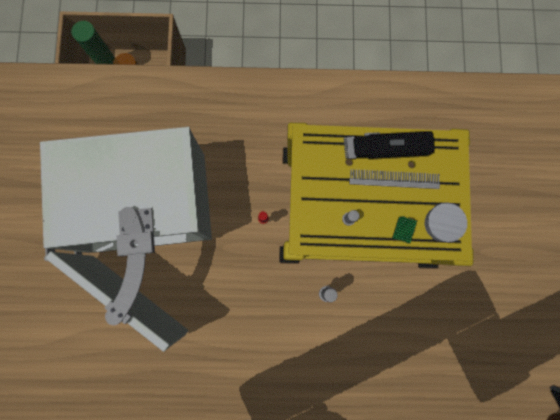

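View pics/wrist0.png

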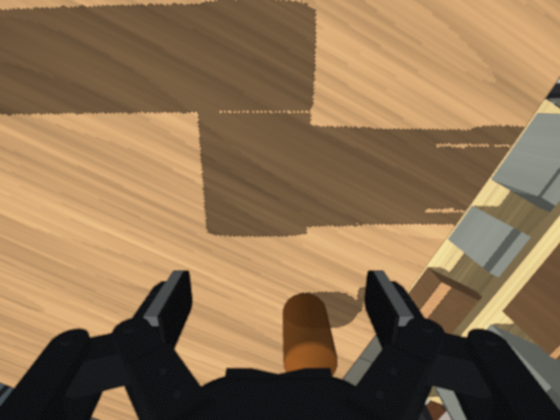

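```bash
cat > h.py <<'E'
import numpy as np,cv2
from rig import *
def ray(m,u,v):
    K=np.array([[m["fx"],0,m["cx"]],[0,m["fy"],m["cy"]],[0,0,1]])
    p=cv2.undistortPoints(np.array([[[u,v]]],float),K,m["dist_coeffs"])[0,0]
    T=m["pose"];d=T[:3,:3]@np.array([p[0],p[1],1]);return T[:3,3],d/np.linalg.norm(d)
def plane(m,u,v,z):
    o,d=ray(m,u,v);return o+d*(z-o[2])/d[2]
def proj(m,P):
    T=np.linalg.inv(m["pose"]);K=np.array([[m["fx"],0,m["cx"]],[0,m["fy"],m["cy"]],[0,0,1]])
    r,_=cv2.Rodrigues(T[:3,:3]);q,_=cv2.projectPoints(np.array(P,float).reshape(-1,3),r,T[:3,3],K,m["dist_coeffs"]);return q[:,0]
def crop(img,u0,v0,u1,v1,f,name):
    cv2.imwrite("pics/"+name,cv2.resize(img[v0:v1,u0:u1],None,fx=f,fy=f,interpolation=cv2.INTER_CUBIC))
E
python3 - <<'E'
from h import *
t=cv2.imread("pics/top0.png");s=cv2.imread("pics/scene0.png")
a=cv2.resize(t[190:240,330:380],None,fx=7,fy=7,interpolation=cv2.INTER_CUBIC)
b=cv2.resize(t[200:265,100:165],None,fx=6,fy=6,interpolation=cv2.INTER_CUBIC)
H=400
o=np.zeros((H,800,3),np.uint8);o[:350,:350]=a;o[:390,400:790]=b;cv2.imwrite("pics/c1.png",o)
a=cv2.resize(s[115:165,215:265],None,fx=7,fy=7,interpolation=cv2.INTER_CUBIC)
b=cv2.resize(s[190:250,330:395],None,fx=6,fy=6,interpolation=cv2.INTER_CUBIC)
o=np.zeros((H,800,3),np.uint8);o[:350,:350]=a;o[:360,400:790]=b;cv2.imwrite("pics/c2.png",o)
E
```

```text
(no output)
```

View pics/c1.png

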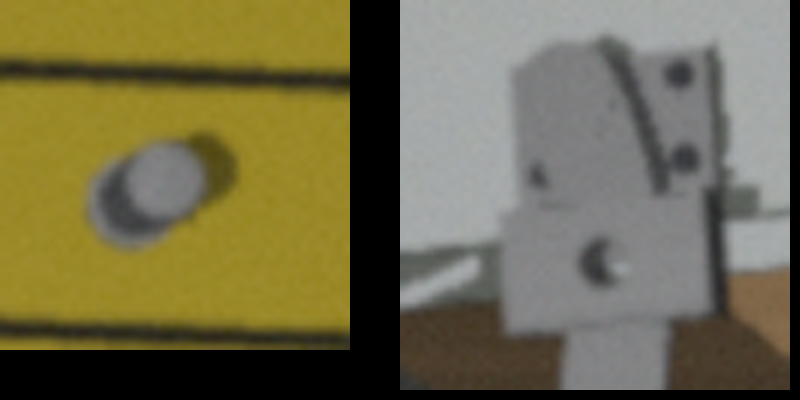

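View pics/c2.png

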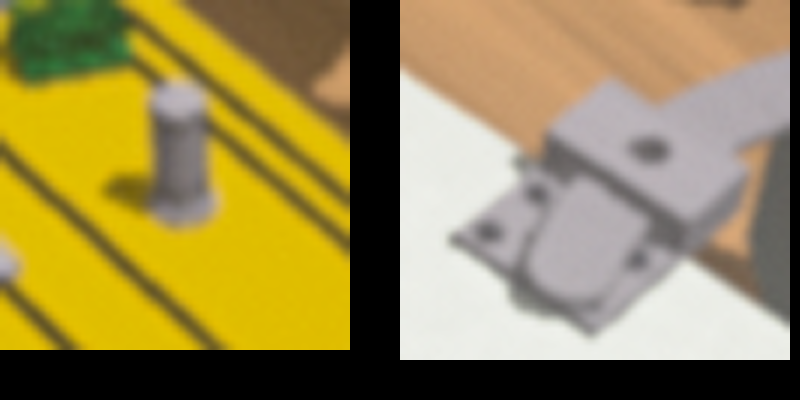

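Run:
```python
from h import *
t=camera_model("top");s=camera_model("scene")
print(plane(t,353.57,215.43,247),plane(s,240.4,128.4,247))
print(plane(t,133.2,243.4,233),plane(s,371.4,214.6,233))
f=lambda x,y:(400+0,0)
# keeper front edge corners in the crop (508,330),(708,315); back (503,212),(703,190)
for x,y in((508,330),(708,315),(503,212),(703,192)):
    print(plane(t,(x-400+.5)/6-.5+100,(y+.5)/6-.5+200,233))
# stool edges: slots direction
print(plane(t,303,135,200),plane(t,458,147,200))
import numpy as np
```

```text
[ 550.50884179 -182.96606675  247.        ] [ 552.18145845 -181.91358393  247.        ]
[496.12974083 205.1356334  233.        ] [498.82603064 205.27123518 233.        ]
[476.04807223 231.31640595 233.        ]
[481.33278784 173.10212616 233.        ]
[510.67644243 235.06687071 233.        ]
[517.5370374  176.56754664 233.        ]
[711.26221304 -96.66674284 200.        ] [ 693.1531787  -395.52410449  200.        ]
```

```bash
cat >> h.py <<'E'
from scipy.spatial.transform import Rotation as Ro
def cmd(x,y,z,yaw=None):
    s=sense();R=Ro.from_euler("xyz",s["tcp_rot"]).as_matrix()
    t=R.T@(np.array([x,y,z])-s["eef_pos"])/10
    tw=None if yaw is None else -(yaw-s["tcp_rot"][2])
    print("t",s["clock"],"pos",s["eef_pos"].round(1),"rpy",s["tcp_rot"].round(4),"F",s["contact_force"].round(1),"open",round(s["opening"],3)); print("cmd",t.round(3),"tw",tw)
E
python3 -c "
from h import *
cmd(551,-182.5,330,0)"
```

```text
t 0.15 pos [ 279.4 -558.6  230.7] rpy [-3.1416e+00  1.1000e-03 -1.1070e+00] F [0.1 0.2 0.8] open 1.002
cmd [-21.501 -41.116  -9.903] tw -1.106964462431501
```

>>> {"method": "arm_command", "body": {"plan": [{"translation": [0, 0, -4], "twist": -0.12, "gripper": 0.5}, {"translation": [-1.5, -3, -8], "twist": -0.24, "gripper": 0.5}, {"translation": [-3, -6, -10], "twist": -0.36, "gripper": 0.5}, {"translation": [-5, -9, -10], "twist": -0.48, "gripper": 0.5}, {"translation": [-6.5, -12.5, -10], "twist": -0.6, "gripper": 0.5}]}}

```text
clock: 0.57
eef_pos: [362.8, -443.9, 333.2]
tcp_rot: [3.141, -0.002, -0.502]
contact_force: [1.5, 0.5, 0.3]
opening: 0.494
```

```bash
python3 -c "
from h import *
cmd(551,-182.5,330,0)"
```

```text
t 0.5667 pos [ 362.8 -443.9  333.2] rpy [ 3.141e+00 -2.300e-03 -5.025e-01] F [1.5 0.5 0.3] open 0.494
cmd [  3.904 -31.974   0.306] tw -0.502497625340401
```

>>> {"method": "arm_command", "body": {"plan": [{"translation": [0.5, -4, 0], "twist": -0.12, "gripper": 0.5}, {"translation": [1, -8, 0], "twist": -0.24, "gripper": 0.5}, {"translation": [1.5, -12, 0], "twist": -0.36, "gripper": 0.5}, {"translation": [2, -16, 0], "twist": -0.48, "gripper": 0.5}, {"translation": [2.5, -20, 0], "twist": -0.5, "gripper": 0.5}]}}

```text
clock: 0.98
eef_pos: [481.7, -278.8, 333.1]
tcp_rot: [3.14, -0.002, 0.005]
contact_force: [1.1, -0.7, 0.4]
opening: 0.502
```

```bash
python3 -c "
from h import *
cmd(551,-182.5,330,0)"
```

```text
t 0.9833 pos [ 481.7 -278.8  333.1] rpy [ 3.14e+00 -1.70e-03  4.70e-03] F [ 1.1 -0.7  0.4] open 0.502
cmd [ 6.978 -9.599  0.304] tw 0.004699767736057625
```

>>> {"method": "arm_command", "body": {"plan": [{"translation": [2, -3, 0], "twist": 0, "gripper": 0.5}, {"translation": [4, -6, 0], "twist": 0, "gripper": 0.5}, {"translation": [7, -9.6, 0.3], "twist": 0, "gripper": 0.5}, {"translation": [7, -9.6, 0.3], "twist": 0, "gripper": 0.5}, {"translation": [7, -9.6, 0.3], "twist": 0, "gripper": 0.5}]}}

```text
clock: 1.4
eef_pos: [552.2, -180.4, 329.4]
tcp_rot: [3.141, -0.001, 0.008]
contact_force: [-0.1, -0.1, 0.1]
opening: 0.5
```

```bash
python3 -c "
from h import *
m=camera_model('wrist');cv2.imwrite('pics/w1.png',grab_frame('wrist'))
print(m['pose'].round(3));cmd(551,-182.5,330,0)
print(proj(m,[[551,-182.5,247],[551,-182.5,204]]))"
```

```text
[[ 1.00000e+00  8.00000e-03  4.00000e-03  5.52158e+02]
 [ 9.00000e-03 -9.47000e-01 -3.22000e-01 -9.64220e+01]
 [ 1.00000e-03  3.22000e-01 -9.47000e-01  4.71197e+02]
 [ 0.00000e+00  0.00000e+00  0.00000e+00  1.00000e+00]]
t 1.45 pos [ 551.3 -181.8  329.5] rpy [ 3.1399e+00 -5.0000e-04  7.0000e-03] F [-0.4 -0.4 -0.2] open 0.501
cmd [-0.03   0.069 -0.049] tw 0.007003941171868755
[[275.13674979 222.4228044 ]
 [275.48387115 205.63564444]]
```

View pics/w1.png

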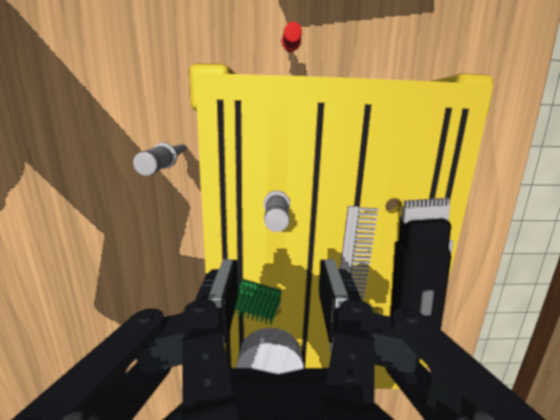

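```bash
python3 -c "
from h import *
m=camera_model('wrist')
crop(cv2.imread('pics/w1.png'),250,180,310,240,8,'w1c.png')
print(plane(m,277,219,247))"
```

```text
[ 551.4940762  -181.12539448  247.        ]
```

View pics/w1c.png

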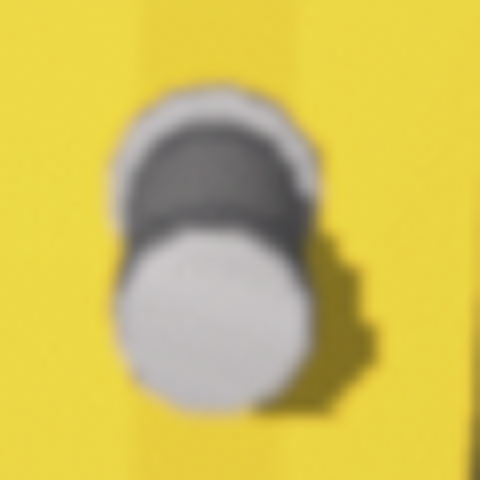

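>>> {"method": "arm_command", "body": {"plan": [{"translation": [0, 0, 3], "twist": 0, "gripper": 0.5}, {"translation": [0, 0, 6], "twist": 0, "gripper": 0.5}, {"translation": [0, 0, 8.5], "twist": 0, "gripper": 0.5}, {"translation": [0, 0, 10], "twist": 0, "gripper": 0.5}, {"translation": [0, 0, 10], "twist": 0, "gripper": 0.5}]}}

```text
clock: 1.87
eef_pos: [548.2, -182.9, 226.0]
tcp_rot: [3.142, 0.006, 0.005]
contact_force: [-0.8, -0.3, -1.3]
opening: 0.498
```

```bash
python3 -c "
from h import *
m=camera_model('wrist');cv2.imwrite('pics/w2.png',grab_frame('wrist'))
cmd(551.3,-182,211,0)
print(proj(m,[[551,-182,247],[551,-182,204]]))"
```

```text
t 1.9167 pos [ 549.5 -183.   228.2] rpy [3.1408e+00 2.9000e-03 5.4000e-03] F [-0.1 -0.5  1.1] open 0.499
cmd [ 0.189 -0.105  1.715] tw 0.0053630711950165555
[[281.79160301 296.41975574]
 [281.30735141 254.18909945]]
```

View pics/w2.png

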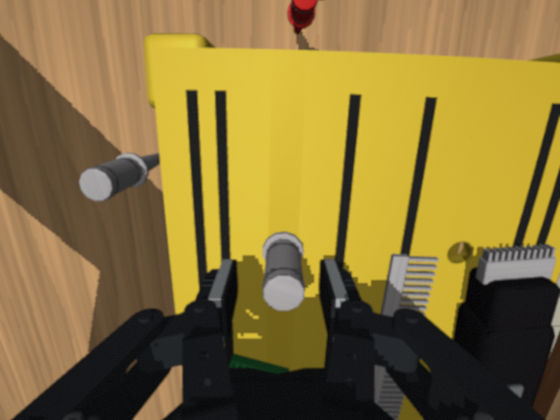

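```bash
python3 -c "
from h import *
m=camera_model('wrist')
print(plane(m,284,291,247))
cmd(551.8,-181,211,0)"
```

```text
[ 553.20699894 -180.67152395  247.        ]
t 1.9167 pos [ 549.5 -183.   228.2] rpy [3.1408e+00 2.9000e-03 5.4000e-03] F [-0.1 -0.5  1.1] open 0.499
cmd [ 0.24  -0.205  1.715] tw 0.0053630711950165555
```

>>> {"method": "arm_command", "body": {"plan": [{"translation": [0.27, -0.2, 0.8], "twist": 0, "gripper": 0.5}, {"translation": [0.27, -0.2, 1.7], "twist": 0, "gripper": 0.5}, {"translation": [0.27, -0.2, 1.7], "twist": 0, "gripper": 0.5}, {"translation": [0.27, -0.2, 1.7], "twist": 0, "gripper": 0.5}, {"translation": [0.27, -0.2, 1.7], "twist": 0, "gripper": 0.5}]}}

```text
clock: 2.33
eef_pos: [552.3, -181.2, 211.6]
tcp_rot: [3.14, 0.002, 0.005]
contact_force: [0.3, 0.9, 0.1]
opening: 0.496
```

```bash
python3 -c "
from h import *
m=camera_model('wrist');cv2.imwrite('pics/w3.png',grab_frame('wrist'))
cmd(551.8,-181,211,0)"
```

```text
t 2.3833 pos [ 552.4 -181.2  211.7] rpy [3.1405e+00 2.2000e-03 5.5000e-03] F [-0.1  0.7  0.8] open 0.504
cmd [-0.06  -0.016  0.074] tw 0.005480443352867015
```

View pics/w3.png

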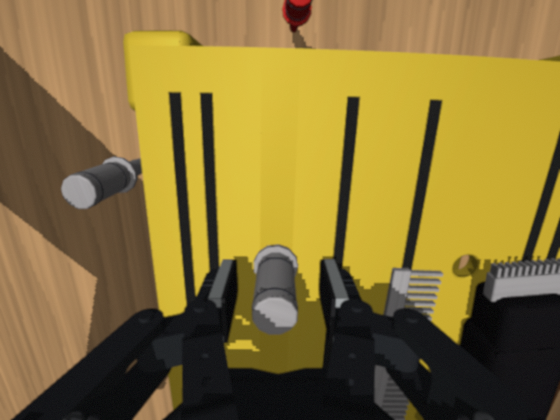

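>>> {"method": "arm_command", "body": {"plan": [{"translation": [0, 0, 0], "twist": 0, "gripper": 0.3}, {"translation": [0, 0, 0], "twist": 0, "gripper": 0.2}, {"translation": [0, 0, 0], "twist": 0, "gripper": 0}, {"translation": [0, 0, 0], "twist": 0, "gripper": 0}, {"translation": [0, 0, 0], "twist": 0, "gripper": 0}], "squeeze": 60}}

```text
clock: 2.8
eef_pos: [552.5, -181.2, 212.4]
tcp_rot: [3.14, 0.002, 0.006]
contact_force: [-2.3, 0.4, 5.8]
opening: 0.215
```

>>> {"method": "arm_command", "body": {"plan": [{"translation": [0, 0, 0], "twist": 0, "gripper": 0}, {"translation": [0, 0, 0], "twist": 0, "gripper": 0}, {"translation": [0, 0, -0.3], "twist": 0, "gripper": 0}, {"translation": [0, 0, -0.6], "twist": 0, "gripper": 0}, {"translation": [0, 0, -1], "twist": 0, "gripper": 0}]}}

```text
clock: 3.22
eef_pos: [552.4, -181.1, 222.3]
tcp_rot: [3.14, 0.002, 0.006]
contact_force: [0.6, -0.0, -0.7]
opening: 0.22
```

```bash
python3 -c "
from h import *
m=camera_model('wrist');cv2.imwrite('pics/w4.png',grab_frame('wrist'))
cmd(551.8,-181,330,0)"
```

```text
t 3.2667 pos [ 552.6 -181.2  223.3] rpy [3.1401e+00 1.6000e-03 5.6000e-03] F [-1.9 -0.9 -1.4] open 0.218
cmd [-9.7000e-02 -8.0000e-03 -1.0675e+01] tw 0.0055848453607558746
```

View pics/w4.png

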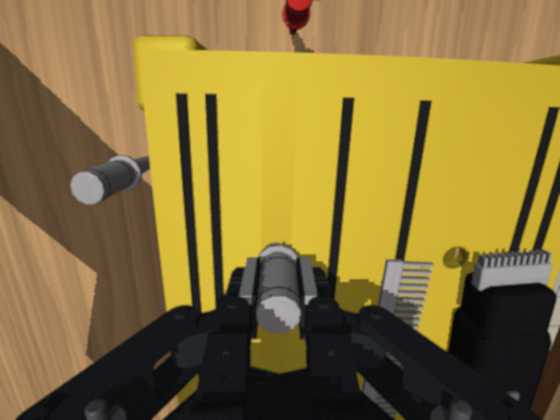

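>>> {"method": "arm_command", "body": {"plan": [{"translation": [0, 0, -3], "twist": 0, "gripper": 0}, {"translation": [0, 0, -6], "twist": 0, "gripper": 0}, {"translation": [0, 0, -9], "twist": 0, "gripper": 0}, {"translation": [0, 0, -12], "twist": 0, "gripper": 0}, {"translation": [0, 0, -12.7], "twist": 0, "gripper": 0}], "squeeze": 90}}

```text
clock: 3.68
eef_pos: [554.7, -181.6, 355.7]
tcp_rot: [3.138, -0.006, 0.006]
contact_force: [0.9, -0.4, -1.3]
opening: 0.216
```

```bash
python3 -c "
from h import *
m=camera_model('wrist');cv2.imwrite('pics/w5.png',grab_frame('wrist'))
cmd(490,200,350,0.1)"
```

```text
t 3.7333 pos [ 554.5 -181.6  354.7] rpy [ 3.138  -0.005   0.0056] F [ 0.3  0.3 -0.5] open 0.21
cmd [ -6.242 -38.195   0.302] tw -0.09438941703367512
```

View pics/w5.png

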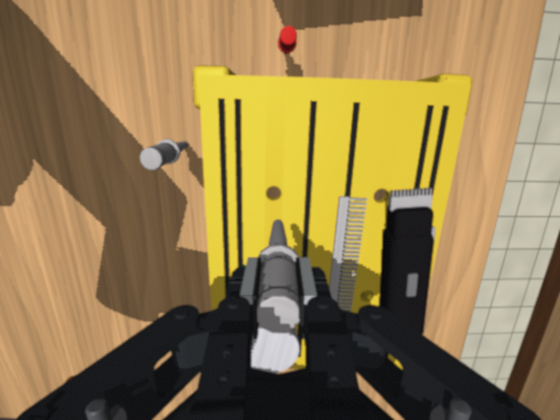

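>>> {"method": "arm_command", "body": {"plan": [{"translation": [-1, -4, 0], "twist": -0.03, "gripper": 0}, {"translation": [-2, -8, 0], "twist": -0.06, "gripper": 0}, {"translation": [-3, -12, 0], "twist": -0.1, "gripper": 0}, {"translation": [-4, -16, 0], "twist": -0.1, "gripper": 0}, {"translation": [-5, -20, 0], "twist": -0.1, "gripper": 0}]}}

```text
clock: 4.15
eef_pos: [502.0, 19.6, 352.1]
tcp_rot: [3.138, -0.003, 0.105]
contact_force: [0.6, 0.4, -1.7]
opening: 0.207
```

```bash
python3 -c "
from h import *
cmd(497,125,350,0.1)"
```

```text
t 4.15 pos [502.   19.6 352.1] rpy [ 3.1377e+00 -2.9000e-03  1.0520e-01] F [ 0.6  0.4 -1.7] open 0.207
cmd [  0.613 -10.532   0.169] tw 0.005222764475640046
```

>>> {"method": "arm_command", "body": {"plan": [{"translation": [0.3, -4, 0], "twist": 0, "gripper": 0}, {"translation": [0.5, -8, 0], "twist": 0, "gripper": 0}, {"translation": [0.6, -10.5, 0], "twist": 0, "gripper": 0}, {"translation": [0.6, -10.5, 0], "twist": 0, "gripper": 0}, {"translation": [0.6, -10.5, 0], "twist": 0, "gripper": 0}]}}

```text
clock: 4.57
eef_pos: [496.1, 125.8, 350.1]
tcp_rot: [3.137, -0.001, 0.108]
contact_force: [0.1, -0.4, -1.3]
opening: 0.211
```

```bash
python3 -c "
from h import *
m=camera_model('wrist');g=grab_frame('wrist');cv2.imwrite('pics/w6.png',g)
cmd(497,205,350,0.1)
p=proj(m,[[497,205,233]])[0];print(p)
u,v=p.astype(int);crop(g,u-40,max(v-40,0),u+40,v+40,7,'w6c.png');print(u-40,max(v-40,0))"
```

```text
t 4.6167 pos [496.3 124.8 350.3] rpy [ 3.137e+00 -9.000e-04  1.067e-01] F [ 0.2  0.4 -1.7] open 0.208
cmd [ 9.240e-01 -7.968e+00 -3.000e-03] tw 0.006698974375379224
[288.29319011 113.45573219]
248 73
```

View pics/w6.png

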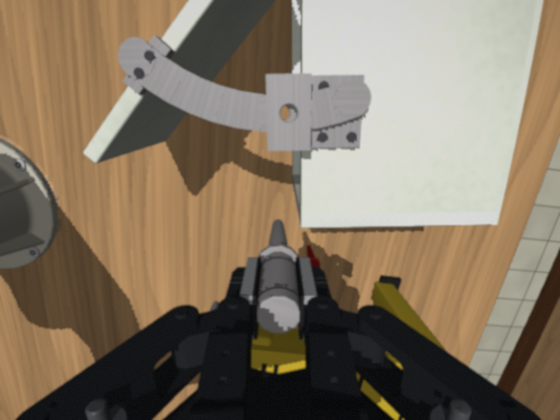

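View pics/w6c.png

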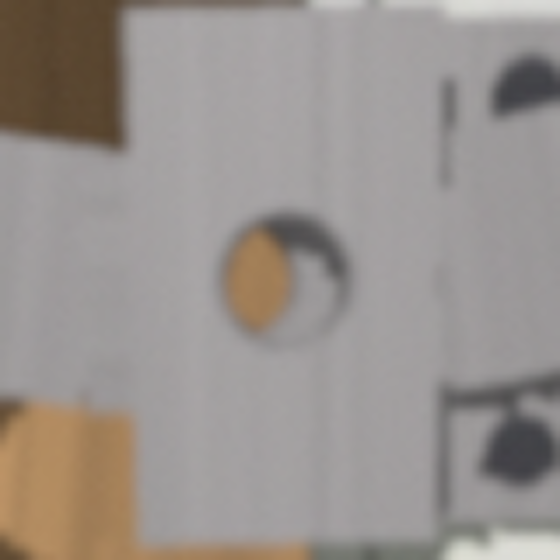

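```bash
python3 -c "
from h import *
m=camera_model('wrist');print(m['pose'][:3,3])
c=lambda x,y:(248+(x+.5)/7-.5,73+(y+.5)/7-.5)
print(plane(m,*c(286,281),233))
for z in (224,219): print(plane(m,*c(293,278),z))
for x,y in((220,281),(352,281),(286,212),(286,348)):print(plane(m,*c(x,y),233))
for z in (233,227,216,210): print(z,plane(m,*c(227,278),z))
# plate edges
for x,y in((125,10),(143,545),(440,10),(440,545)):print(plane(m,*c(x,y),233))
for z in (224,219,233):
  print(proj(m,[[497+a,205.3,z] for a in(-7,7)]))
"
```

```text
[488.05077729 208.80060051 491.81387218]
[497.39647305 204.53700245 233.        ]
[498.51392923 204.82141616 224.        ]
[498.70927295 204.74712605 219.        ]
[489.80498292 203.71636755 233.        ]
[504.98965872 205.36371689 233.        ]
[496.50580109 212.08131715 233.        ]
[498.27727297 197.08239939 233.        ]
233 [490.57378471 204.13416954 233.        ]
227 [490.63227479 204.02598915 227.        ]
216 [490.73950661 203.82765844 216.        ]
210 [490.79799669 203.71947805 210.        ]
[476.11081844 231.51901383 233.        ]
[483.89936688 172.54165268 233.        ]
[511.09524794 235.32850956 233.        ]
[519.35331748 176.37296341 233.        ]
[[279.38687299 110.55204988]
 [295.99693201 112.43229838]]
[[279.35272377 110.46766106]
 [295.66035421 112.31355069]]
[[279.45165166 110.71213166]
 [296.63531992 112.65755912]]
```

```bash
python3 -c "
from h import *
g=cv2.imread('pics/w6.png');crop(g,245,210,315,340,4.5,'w6d.png')"
```

```text
(no output)
```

View pics/w6d.png

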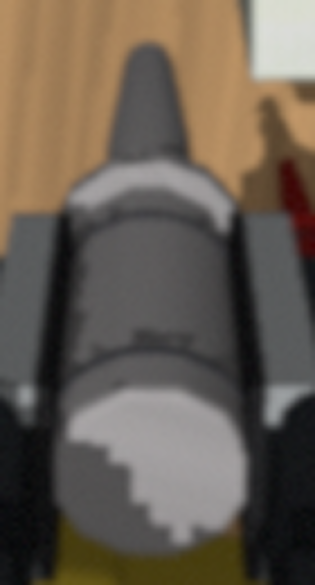

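```bash
python3 -c "
from h import *
m=camera_model('wrist');s=sense();e=s['eef_pos'];R=Ro.from_euler('xyz',s['tcp_rot']).as_matrix();print(e)
a=R.T@(plane(m,277.5,219.2,e[2]-74.4)-e);print('tip far edge in tool',a)
b=R.T@(plane(m,277.9,314.0,e[2]+34.6)-e);print('top in tool',b)
print('tip along axis from top',)
P=[e+R@np.array([0,y,z]) for y,z in((-3.4,74.4),(0,-34.6),(0,0))]
print(proj(m,P))
"
```

```text
[496.29582996 124.78575071 350.32239281]
tip far edge in tool [ 0.67950808 -3.5933457  74.38497693]
top in tool [  0.95201727  -1.43037125 -34.60605501]
tip along axis from top
[[276.59981496 219.43296081]
 [275.64579988 316.79860865]
 [276.07981809 274.47843038]]
```

```bash
python3 -c "
from h import *
cmd(494.3,204.2,318,0.11)"
```

```text
t 4.6167 pos [496.3 124.8 350.3] rpy [ 3.137e+00 -9.000e-04  1.067e-01] F [ 0.2  0.4 -1.7] open 0.208
cmd [ 0.644 -7.932  3.197] tw -0.003301025624620771
```

>>> {"method": "arm_command", "body": {"plan": [{"translation": [0.2, -3, 0.5], "twist": 0, "gripper": 0}, {"translation": [0.4, -6, 1.3], "twist": 0, "gripper": 0}, {"translation": [0.64, -7.93, 2.3], "twist": 0, "gripper": 0}, {"translation": [0.64, -7.93, 3.0], "twist": 0, "gripper": 0}, {"translation": [0.64, -7.93, 3.2], "twist": 0, "gripper": 0}]}}

```text
clock: 5.03
eef_pos: [493.7, 203.3, 315.9]
tcp_rot: [3.136, 0.002, 0.107]
contact_force: [-0.3, -0.4, -1.4]
opening: 0.208
```

>>> {"method": "arm_command", "body": {"plan": [{"translation": [0, 0, 0], "twist": 0, "gripper": 0}, {"translation": [0, 0, 0], "twist": 0, "gripper": 0}, {"translation": [0, 0, 0], "twist": 0, "gripper": 0}, {"translation": [0, 0, 0], "twist": 0, "gripper": 0}, {"translation": [0, 0, 0], "twist": 0, "gripper": 0}]}}

```text
clock: 5.45
eef_pos: [494.0, 202.8, 316.4]
tcp_rot: [3.136, 0.001, 0.106]
contact_force: [-0.0, 0.1, -1.4]
opening: 0.211
```

```bash
python3 -c "
from h import *
m=camera_model('wrist');g=grab_frame('wrist');cv2.imwrite('pics/w7.png',g)
crop(g,230,160,330,260,6,'w7c.png');s=grab_frame('scene');t=grab_frame('top')
o=np.hstack([cv2.resize(s[150:250,330:410],None,fx=5,fy=5,interpolation=2),cv2.resize(t[190:270,100:160],None,fx=6.25,fy=6.25,interpolation=2)]) if 0 else None
crop(s,330,140,430,240,6,'s7c.png')
cmd(494.3,204.2,318,0.11)"
```

```text
t 5.6 pos [493.8 203.2 316.2] rpy [3.1358e+00 1.4000e-03 1.0680e-01] F [ 0.4  1.1 -1.9] open 0.21
cmd [ 0.057 -0.098 -0.181] tw -0.00324265325481278
```

View pics/w7c.png

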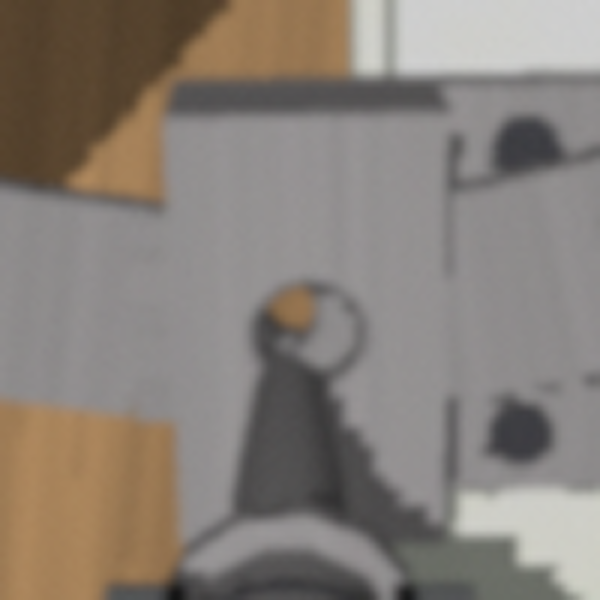

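View pics/s7c.png

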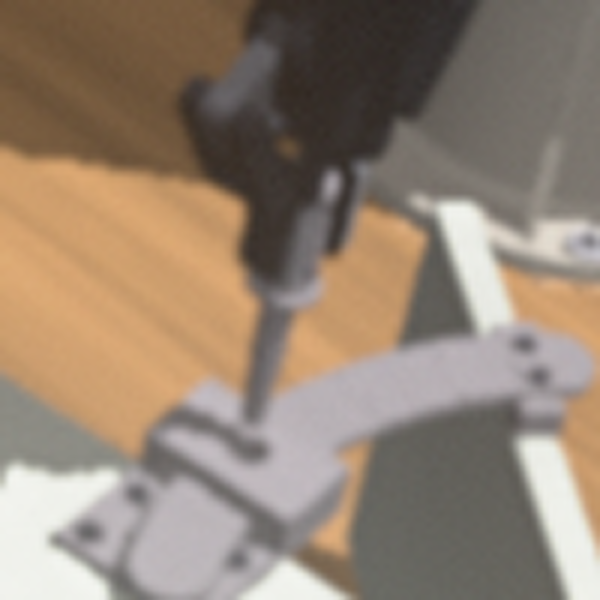

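```bash
python3 -c "
from h import *
m=camera_model('wrist');s=sense();e=s['eef_pos'];R=Ro.from_euler('xyz',s['tcp_rot']).as_matrix()
c=lambda x,y:(230+(x+.5)/6-.5,160+(y+.5)/6-.5)
print('tipedge',R.T@(plane(m,*c(297,355),e[2]-74.4)-e))
for p in((253,333),(365,333),(309,283)): print('hole',R.T@(plane(m,*c(*p),233)-e))
"
```

```text
tipedge [ 1.8382986  -3.95562675 74.37581845]
hole [-3.85949438 -3.75808607 83.18064957]
hole [10.73242458 -3.77154392 83.16013525]
hole [  3.40945923 -10.62676187  83.13065294]
```

```bash
python3 -c "
from h import *
g=cv2.imread('pics/w7.png');g=cv2.convertScaleAbs(g,alpha=1.6);crop(g,262,200,302,250,14,'w7d.png')"
```

```text
(no output)
```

View pics/w7d.png

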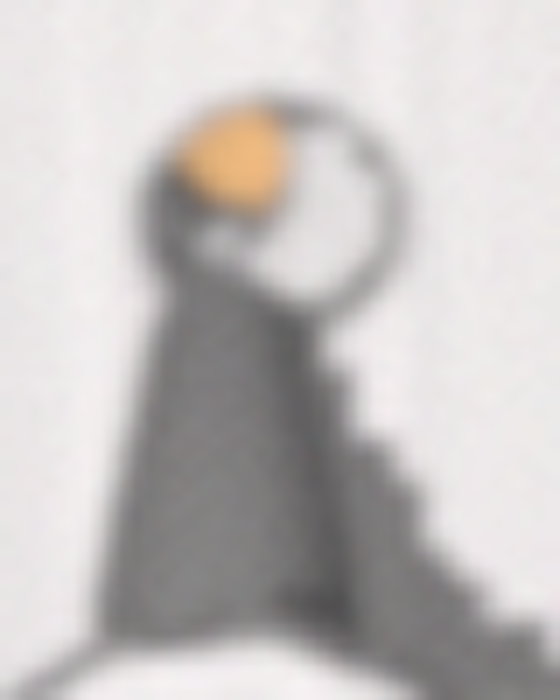

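```bash
python3 -c "
from h import *
m=camera_model('wrist');s=sense();e=s['eef_pos'];R=Ro.from_euler('xyz',s['tcp_rot']).as_matrix()
a=np.linspace(0,6.28,200)
def ext(x,y,z,r): 
  q=proj(m,np.c_[x+r*np.cos(a),y+r*np.sin(a),z+0*a]);return q.min(0),q.max(0)
for c in((497.4,204.5),(497.4,206)): print(c,ext(*c,233,7))
for ty in(0,-1):
  p=e+R@np.array([0.7,ty,74.4]);print(ty,p,ext(*p,3.4),ext(p[0],p[1],p[2]+1,4))
"
```

```text
(497.4, 204.5) (array([272.61565791, 209.4219037 ]), array([290.46865511, 226.15711515]))
(497.4, 206) (array([272.81005055, 207.60089121]), array([290.69966297, 224.40491811]))
0 [494.47288017 202.78795152 241.79589234] (array([273.09089247, 219.43824717]), array([282.055321  , 227.78542469])) (array([272.2755101 , 219.16197294]), array([282.86506738, 229.01679091]))
-1 [494.36631921 203.78224079 241.79009565] (array([273.084841  , 218.19425414]), array([282.06184123, 226.56519265])) (array([272.26828292, 217.91139005]), array([282.87275715, 227.79439069]))
```

```bash
python3 -c "
from h import *
m=camera_model('scene');g=cv2.imread('pics/s7c.png')
t=grab_frame('top');cv2.imwrite('pics/t7.png',t);crop(t,100,200,180,260,10,'t7c.png')
s=grab_frame('scene');crop(cv2.convertScaleAbs(s,alpha=1.4),355,190,395,230,14,'s7d.png')"
```

```text
(no output)
```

View pics/t7c.png

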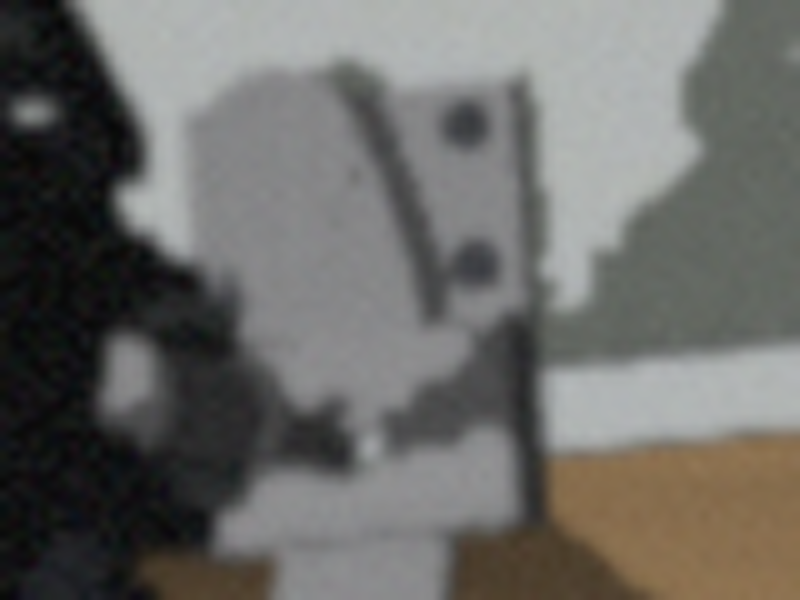

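View pics/s7d.png

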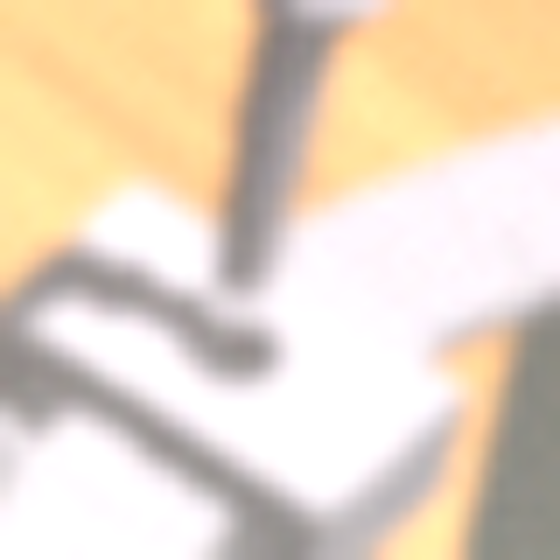

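```bash
python3 -c "
from h import *
m=camera_model('scene');e=sense()['eef_pos']
c=lambda x,y:(355+(x+.5)/14-.5,190+(y+.5)/14-.5)
h=plane(m,*c(239,350),233);h2=plane(m,371.4,214.6,233)
a=np.linspace(0,6.28,100)
for z in(241.8,242.8):
  t=plane(m,*c(242,276),z);print(h,h2,t,t-h)
"
```

```text
[498.35524476 205.39770608 233.        ] [498.82603064 205.27123518 233.        ] [494.50934825 200.36233788 241.8       ] [-3.84589651 -5.03536819  8.8       ]
[498.35524476 205.39770608 233.        ] [498.82603064 205.27123518 233.        ] [495.36519912 200.96729306 242.8       ] [-2.99004563 -4.43041302  9.8       ]
```

>>> {"method": "arm_command", "body": {"plan": [{"translation": [0, -0.2, 0], "twist": 0, "gripper": 0}, {"translation": [0, -0.45, 0.2], "twist": 0, "gripper": 0}, {"translation": [0, -0.45, 0.5], "twist": 0, "gripper": 0}, {"translation": [0, -0.45, 0.5], "twist": 0, "gripper": 0}, {"translation": [0, -0.45, 0.5], "twist": 0, "gripper": 0}]}}

```text
clock: 6.12
eef_pos: [493.0, 207.8, 310.6]
tcp_rot: [3.135, 0.002, 0.107]
contact_force: [-0.3, 0.2, -1.8]
opening: 0.209
```

```bash
python3 -c "
from h import *
m=camera_model('wrist');g=grab_frame('wrist');cv2.imwrite('pics/w8.png',g)
crop(cv2.convertScaleAbs(g,alpha=1.6),258,200,306,250,12,'w8d.png')
s=grab_frame('scene');cv2.imwrite('pics/s8.png',s);crop(s,355,190,395,230,14,'s8d.png')
cmd(494.3,204.2,318,0.11)"
```

```text
t 6.2167 pos [493.2 207.7 310.9] rpy [3.1357e+00 1.8000e-03 1.0710e-01] F [-0.4  0.6 -2.2] open 0.207
cmd [ 0.07   0.367 -0.705] tw -0.0029019402161690883
```

View pics/w8d.png

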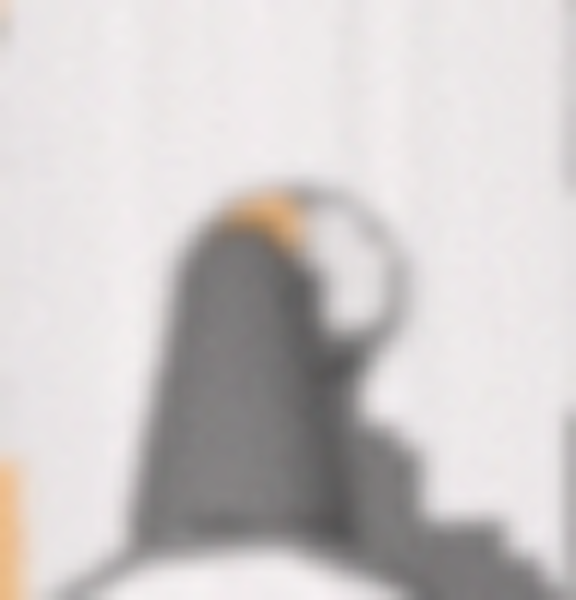

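View pics/s8d.png

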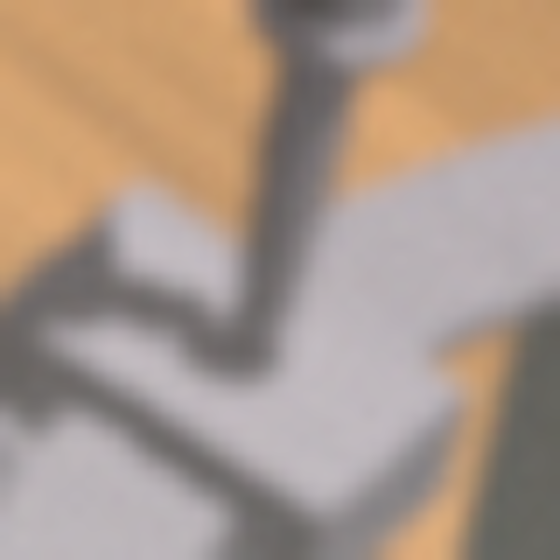

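```bash
python3 -c "
from h import *
m=camera_model('wrist');s=sense();e=s['eef_pos'];R=Ro.from_euler('xyz',s['tcp_rot']).as_matrix()
a=np.linspace(0,6.28,200)
def ext(x,y,z,r): 
  q=proj(m,np.c_[x+r*np.cos(a),y+r*np.sin(a),z+0*a]);q=(q-[258,200]+.5)*12-.5;return q.min(0).round(),q.max(0).round()
for y in (205,206,207,208): print(y,ext(497,y,233,7))
for ty in(0,):
  p=e+R@np.array([0.7,ty,74.4]);print(ty,p,ext(*p,3.4),ext(p[0],p[1],p[2]+1,4))
m=camera_model('scene')
c=lambda x,y:(355+(x+.5)/14-.5,190+(y+.5)/14-.5)
print(plane(m,*c(255,350),236.5),plane(m,*c(255,350),237.5))
"
```

```text
205 (array([177., 205.]), array([394., 408.]))
206 (array([178., 191.]), array([396., 393.]))
207 (array([180., 176.]), array([398., 379.]))
208 (array([181., 161.]), array([400., 365.]))
0 [493.81281037 207.35561739 236.52631525] (array([186., 238.]), array([294., 339.])) (array([176., 235.]), array([303., 353.]))
[499.43486198 208.85762837 236.5       ] [500.27671278 209.44526893 237.5       ]
```

>>> {"method": "arm_command", "body": {"plan": [{"translation": [0.12, 0.08, 0], "twist": 0, "gripper": 0}, {"translation": [0.12, 0.08, 0.1], "twist": 0, "gripper": 0}, {"translation": [0.12, 0.08, 0.3], "twist": 0, "gripper": 0}, {"translation": [0.12, 0.08, 0.5], "twist": 0, "gripper": 0}, {"translation": [0.12, 0.08, 0.6], "twist": 0, "gripper": 0}]}}

```text
clock: 6.63
eef_pos: [494.4, 206.9, 304.5]
tcp_rot: [3.136, 0.002, 0.107]
contact_force: [-0.4, 0.4, -1.8]
opening: 0.212
```

```bash
python3 -c "
from h import *
m=camera_model('wrist');g=grab_frame('wrist');cv2.imwrite('pics/w9.png',g)
crop(cv2.convertScaleAbs(g,alpha=1.6),258,200,306,250,12,'w9d.png')
cmd(494.3,204.2,318,0.11)"
```

```text
t 6.6833 pos [494.3 206.9 304.4] rpy [3.1355e+00 2.5000e-03 1.0700e-01] F [ 0.1 -0.4 -1.7] open 0.21
cmd [-0.03   0.278 -1.354] tw -0.0029951666116870973
```

View pics/w9d.png

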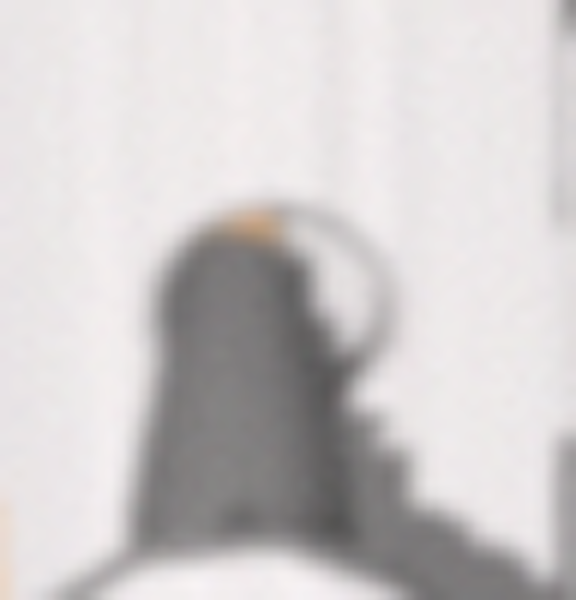

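>>> {"method": "arm_command", "body": {"plan": [{"translation": [0, 0, 0.1], "twist": 0, "gripper": 0}, {"translation": [0, 0, 0.2], "twist": 0, "gripper": 0}, {"translation": [0, 0, 0.3], "twist": 0, "gripper": 0}, {"translation": [0, 0, 0.3], "twist": 0, "gripper": 0}, {"translation": [0, 0, 0.3], "twist": 0, "gripper": 0}]}}

```text
clock: 7.1
eef_pos: [494.2, 206.9, 301.4]
tcp_rot: [3.135, 0.003, 0.107]
contact_force: [0.1, 0.4, -1.8]
opening: 0.209
```

>>> {"method": "arm_command", "body": {"plan": [{"translation": [-0.05, 0, 0], "twist": 0, "gripper": 0}, {"translation": [-0.1, 0, 0], "twist": 0, "gripper": 0}, {"translation": [-0.1, 0, 0], "twist": 0, "gripper": 0}, {"translation": [-0.1, 0, 0], "twist": 0, "gripper": 0}, {"translation": [-0.1, 0, 0], "twist": 0, "gripper": 0}]}}

```text
clock: 7.52
eef_pos: [493.3, 206.8, 301.5]
tcp_rot: [3.135, 0.002, 0.107]
contact_force: [0.7, 0.4, -2.0]
opening: 0.21
```

>>> {"method": "arm_command", "body": {"plan": [{"translation": [-0.05, 0, 0], "twist": 0, "gripper": 0}, {"translation": [-0.1, 0, 0], "twist": 0, "gripper": 0}, {"translation": [-0.1, 0, 0], "twist": 0, "gripper": 0}, {"translation": [-0.1, 0, 0], "twist": 0, "gripper": 0}, {"translation": [-0.1, 0, 0], "twist": 0, "gripper": 0}]}}

```text
clock: 7.93
eef_pos: [492.8, 206.7, 301.6]
tcp_rot: [3.136, 0.001, 0.107]
contact_force: [4.1, -0.1, -2.1]
opening: 0.208
```

>>> {"method": "arm_command", "body": {"plan": [{"translation": [0.03, 0, 0.05], "twist": 0, "gripper": 0}, {"translation": [0.05, 0, 0.15], "twist": 0, "gripper": 0}, {"translation": [0.05, 0, 0.25], "twist": 0, "gripper": 0}, {"translation": [0.05, 0, 0.35], "twist": 0, "gripper": 0}, {"translation": [0.05, 0, 0.35], "twist": 0, "gripper": 0}]}}

```text
clock: 8.35
eef_pos: [493.2, 206.7, 297.9]
tcp_rot: [3.135, 0.001, 0.107]
contact_force: [2.5, -1.2, -1.2]
opening: 0.214
```

>>> {"method": "arm_command", "body": {"plan": [{"translation": [0, 0, 0.05], "twist": 0, "gripper": 0}, {"translation": [0, 0, 0.1], "twist": 0, "gripper": 0}, {"translation": [0, 0, 0.15], "twist": 0, "gripper": 0}, {"translation": [0, 0, 0.15], "twist": 0, "gripper": 0}, {"translation": [0, 0, 0.15], "twist": 0, "gripper": 0}]}}

```text
clock: 8.77
eef_pos: [493.3, 206.7, 296.4]
tcp_rot: [3.135, 0.001, 0.107]
contact_force: [2.8, -1.0, -0.6]
opening: 0.209
```

>>> {"method": "arm_command", "body": {"plan": [{"translation": [0, 0, 0.05], "twist": 0, "gripper": 0}, {"translation": [0, 0, 0.1], "twist": 0, "gripper": 0}, {"translation": [0, 0, 0.15], "twist": 0, "gripper": 0}, {"translation": [0, 0, 0.2], "twist": 0, "gripper": 0}, {"translation": [0, 0, 0.2], "twist": 0, "gripper": 0}]}}

```text
clock: 9.18
eef_pos: [493.4, 206.6, 294.4]
tcp_rot: [3.135, 0.001, 0.107]
contact_force: [2.5, -1.5, 0.7]
opening: 0.21
```

>>> {"method": "arm_command", "body": {"plan": [{"translation": [0.01, 0.02, 0.05], "twist": 0, "gripper": 0}, {"translation": [0.01, 0.03, 0.1], "twist": 0, "gripper": 0}, {"translation": [0.01, 0.03, 0.15], "twist": 0, "gripper": 0}, {"translation": [0.01, 0.03, 0.2], "twist": 0, "gripper": 0}, {"translation": [0.01, 0.03, 0.2], "twist": 0, "gripper": 0}]}}

```text
clock: 9.6
eef_pos: [493.5, 206.3, 292.3]
tcp_rot: [3.135, 0.001, 0.107]
contact_force: [1.9, -1.0, 1.2]
opening: 0.21
```

>>> {"method": "arm_command", "body": {"plan": [{"translation": [0.01, 0.01, 0.08], "twist": 0, "gripper": 0}, {"translation": [0.02, 0.02, 0.15], "twist": 0, "gripper": 0}, {"translation": [0.02, 0.02, 0.22], "twist": 0, "gripper": 0}, {"translation": [0.02, 0.02, 0.3], "twist": 0, "gripper": 0}, {"translation": [0.02, 0.02, 0.3], "twist": 0, "gripper": 0}]}}

```text
clock: 10.02
eef_pos: [493.8, 206.1, 289.2]
tcp_rot: [3.135, 0.001, 0.107]
contact_force: [0.9, 0.1, 0.3]
opening: 0.21
```

```bash
python3 -c "
from h import *
m=camera_model('wrist');g=grab_frame('wrist');cv2.imwrite('pics/w10.png',g)
s=grab_frame('scene');crop(s,340,170,410,230,10,'s10.png')
cmd(494.3,204.2,318,0.11)"
```

```text
t 10.1167 pos [493.8 206.1 289.2] rpy [3.1352e+00 1.1000e-03 1.0710e-01] F [2.3 0.6 0.3] open 0.204
cmd [ 0.031  0.21  -2.876] tw -0.0029205938261335357
```

View pics/s10.png

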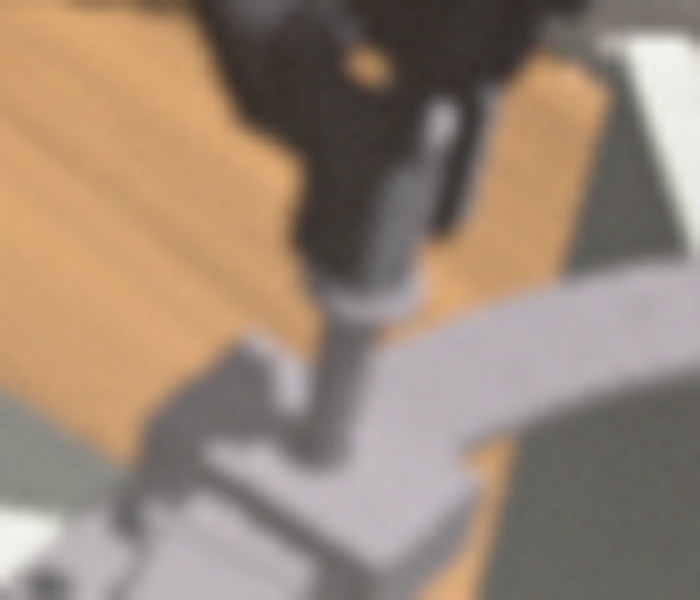

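View pics/w10.png

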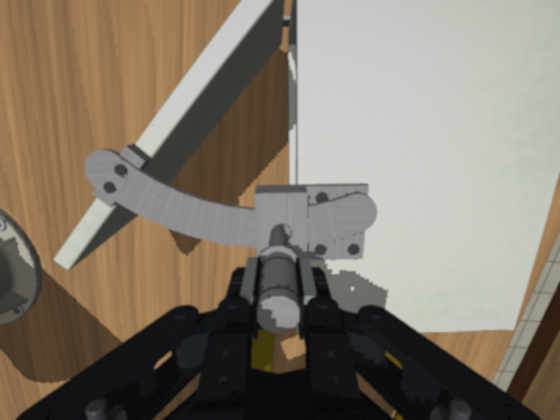

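>>> {"method": "arm_command", "body": {"plan": [{"translation": [0.01, 0, 0.1], "twist": 0, "gripper": 0}, {"translation": [0.02, 0, 0.2], "twist": 0, "gripper": 0}, {"translation": [0.03, 0, 0.3], "twist": 0, "gripper": 0}, {"translation": [0.03, 0, 0.4], "twist": 0, "gripper": 0}, {"translation": [0.03, 0, 0.4], "twist": 0, "gripper": 0}]}}

```text
clock: 10.53
eef_pos: [494.1, 206.0, 285.1]
tcp_rot: [3.135, 0.001, 0.107]
contact_force: [2.3, -1.0, 1.5]
opening: 0.213
```

>>> {"method": "arm_command", "body": {"plan": [{"translation": [0.01, 0, 0.1], "twist": 0, "gripper": 0}, {"translation": [0.02, 0, 0.2], "twist": 0, "gripper": 0}, {"translation": [0.03, 0, 0.3], "twist": 0, "gripper": 0}, {"translation": [0.03, 0, 0.4], "twist": 0, "gripper": 0}, {"translation": [0.03, 0, 0.4], "twist": 0, "gripper": 0}]}}

```text
clock: 10.95
eef_pos: [494.4, 206.0, 280.9]
tcp_rot: [3.135, 0.001, 0.107]
contact_force: [2.0, -2.7, 1.6]
opening: 0.207
```

>>> {"method": "arm_command", "body": {"plan": [{"translation": [0.01, 0.02, 0.1], "twist": 0, "gripper": 0}, {"translation": [0.02, 0.04, 0.2], "twist": 0, "gripper": 0}, {"translation": [0.03, 0.04, 0.3], "twist": 0, "gripper": 0}, {"translation": [0.04, 0.04, 0.4], "twist": 0, "gripper": 0}, {"translation": [0.04, 0.04, 0.4], "twist": 0, "gripper": 0}]}}

```text
clock: 11.37
eef_pos: [494.8, 205.7, 276.7]
tcp_rot: [3.135, 0.001, 0.107]
contact_force: [0.8, -1.1, 3.5]
opening: 0.208
```

>>> {"method": "arm_command", "body": {"plan": [{"translation": [0.01, 0.0, 0.1], "twist": 0, "gripper": 0}, {"translation": [0.02, 0.0, 0.2], "twist": 0, "gripper": 0}, {"translation": [0.03, 0.0, 0.3], "twist": 0, "gripper": 0}, {"translation": [0.04, 0.0, 0.4], "twist": 0, "gripper": 0}, {"translation": [0.04, 0.0, 0.4], "twist": 0, "gripper": 0}]}}

```text
clock: 11.78
eef_pos: [495.1, 205.6, 272.6]
tcp_rot: [3.135, 0.001, 0.107]
contact_force: [1.2, -1.1, 4.7]
opening: 0.205
```

>>> {"method": "arm_command", "body": {"plan": [{"translation": [0.01, 0.02, 0.1], "twist": 0, "gripper": 0}, {"translation": [0.02, 0.02, 0.2], "twist": 0, "gripper": 0}, {"translation": [0.02, 0.02, 0.3], "twist": 0, "gripper": 0}, {"translation": [0.03, 0.02, 0.4], "twist": 0, "gripper": 0}, {"translation": [0.03, 0.02, 0.4], "twist": 0, "gripper": 0}]}}

```text
clock: 12.2
eef_pos: [495.4, 205.5, 268.6]
tcp_rot: [3.135, 0.002, 0.107]
contact_force: [1.1, -0.5, 4.5]
opening: 0.212
```

>>> {"method": "arm_command", "body": {"plan": [{"translation": [0.01, 0.0, 0.1], "twist": 0, "gripper": 0}, {"translation": [0.01, 0.0, 0.2], "twist": 0, "gripper": 0}, {"translation": [0.02, 0.0, 0.3], "twist": 0, "gripper": 0}, {"translation": [0.02, 0.0, 0.3], "twist": 0, "gripper": 0}, {"translation": [0.02, 0.0, 0.3], "twist": 0, "gripper": 0}]}}

```text
clock: 12.62
eef_pos: [495.4, 205.5, 265.6]
tcp_rot: [3.135, 0.002, 0.107]
contact_force: [0.3, -1.6, 4.3]
opening: 0.209
```

>>> {"method": "arm_command", "body": {"plan": [{"translation": [0.0, 0.02, 0.1], "twist": 0, "gripper": 0}, {"translation": [0.01, 0.02, 0.2], "twist": 0, "gripper": 0}, {"translation": [0.01, 0.02, 0.3], "twist": 0, "gripper": 0}, {"translation": [0.02, 0.02, 0.4], "twist": 0, "gripper": 0}, {"translation": [0.02, 0.02, 0.4], "twist": 0, "gripper": 0}]}}

```text
clock: 13.03
eef_pos: [495.4, 205.4, 261.5]
tcp_rot: [3.135, 0.002, 0.107]
contact_force: [0.7, -0.9, 4.8]
opening: 0.203
```

>>> {"method": "arm_command", "body": {"plan": [{"translation": [0.0, 0.01, 0.1], "twist": 0, "gripper": 0}, {"translation": [0.0, 0.01, 0.2], "twist": 0, "gripper": 0}, {"translation": [0.01, 0.01, 0.3], "twist": 0, "gripper": 0}, {"translation": [0.01, 0.01, 0.3], "twist": 0, "gripper": 0}, {"translation": [0.01, 0.01, 0.3], "twist": 0, "gripper": 0}]}}

```text
clock: 13.45
eef_pos: [495.4, 205.4, 258.5]
tcp_rot: [3.136, 0.003, 0.107]
contact_force: [-0.2, -0.1, 5.5]
opening: 0.205
```

>>> {"method": "arm_command", "body": {"plan": [{"translation": [0.0, 0.0, 0.1], "twist": 0, "gripper": 0}, {"translation": [0.0, 0.0, 0.2], "twist": 0, "gripper": 0}, {"translation": [0.01, 0.0, 0.3], "twist": 0, "gripper": 0}, {"translation": [0.01, 0.0, 0.4], "twist": 0, "gripper": 0}, {"translation": [0.01, 0.0, 0.4], "twist": 0, "gripper": 0}]}}

```text
clock: 13.87
eef_pos: [495.4, 205.4, 254.6]
tcp_rot: [3.136, 0.003, 0.107]
contact_force: [-0.2, -1.7, 5.6]
opening: 0.211
```

>>> {"method": "arm_command", "body": {"plan": [{"translation": [0.0, 0.0, 0.1], "twist": 0, "gripper": 0}, {"translation": [0.0, 0.0, 0.2], "twist": 0, "gripper": 0}, {"translation": [0.0, 0.0, 0.3], "twist": 0, "gripper": 0}, {"translation": [0.0, 0.0, 0.4], "twist": 0, "gripper": 0}, {"translation": [0.0, 0.0, 0.4], "twist": 0, "gripper": 0}]}}

```text
clock: 14.28
eef_pos: [495.4, 205.4, 250.7]
tcp_rot: [3.136, 0.002, 0.107]
contact_force: [1.1, -1.4, 5.4]
opening: 0.209
```

>>> {"method": "arm_command", "body": {"plan": [{"translation": [0.0, 0.0, 0.06], "twist": 0, "gripper": 0}, {"translation": [0.0, 0.0, 0.12], "twist": 0, "gripper": 0}, {"translation": [0.0, 0.0, 0.18], "twist": 0, "gripper": 0}, {"translation": [0.0, 0.0, 0.25], "twist": 0, "gripper": 0}, {"translation": [0.0, 0.0, 0.25], "twist": 0, "gripper": 0}]}}

```text
clock: 14.7
eef_pos: [495.4, 205.4, 248.4]
tcp_rot: [3.136, 0.002, 0.107]
contact_force: [-0.5, -1.1, 6.3]
opening: 0.211
```

```bash
python3 -c "
from h import *
s=grab_frame('scene');crop(s,340,170,410,230,10,'s11.png')
cmd(494.3,204.2,318,0.11)"
```

```text
t 14.75 pos [495.5 205.5 248.4] rpy [3.1359e+00 2.2000e-03 1.0700e-01] F [ 0.7 -1.5  6.6] open 0.212
cmd [-0.146  0.153 -6.962] tw -0.00302343629912806
```

View pics/s11.png

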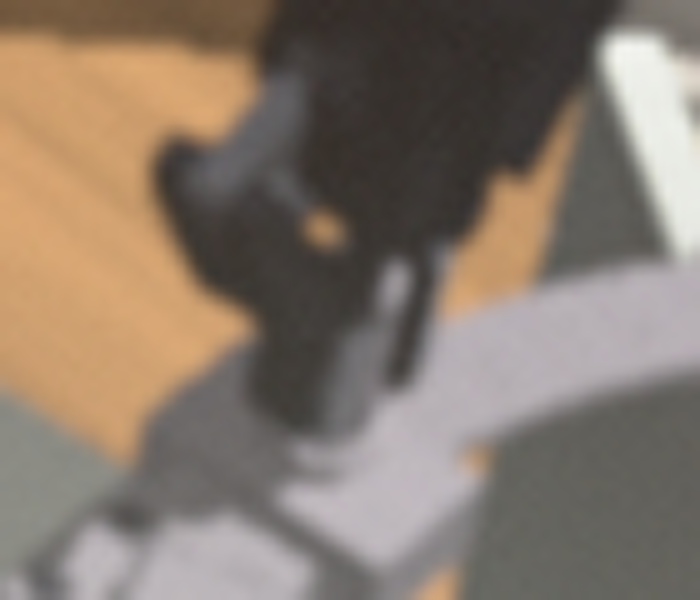

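Collar is nearly on the keeper. Small steps until the force rises.

>>> {"method": "arm_command", "body": {"plan": [{"translation": [0.0, 0.0, 0.03], "twist": 0, "gripper": 0}, {"translation": [0.0, 0.0, 0.06], "twist": 0, "gripper": 0}, {"translation": [0.0, 0.0, 0.09], "twist": 0, "gripper": 0}, {"translation": [0.0, 0.0, 0.12], "twist": 0, "gripper": 0}, {"translation": [0.0, 0.0, 0.12], "twist": 0, "gripper": 0}]}}

```text
clock: 15.17
eef_pos: [495.5, 205.4, 247.4]
tcp_rot: [3.136, 0.002, 0.107]
contact_force: [-0.5, -0.9, 7.9]
opening: 0.211
```

>>> {"method": "arm_command", "body": {"plan": [{"translation": [0.0, 0.0, 0.02], "twist": 0, "gripper": 0}, {"translation": [0.0, 0.0, 0.04], "twist": 0, "gripper": 0}, {"translation": [0.0, 0.0, 0.06], "twist": 0, "gripper": 0}, {"translation": [0.0, 0.0, 0.08], "twist": 0, "gripper": 0}, {"translation": [0.0, 0.0, 0.08], "twist": 0, "gripper": 0}]}}

```text
clock: 15.58
eef_pos: [495.4, 205.5, 246.9]
tcp_rot: [3.136, 0.002, 0.107]
contact_force: [-1.1, -1.0, 6.9]
opening: 0.208
```

>>> {"method": "arm_command", "body": {"plan": [{"translation": [0.0, 0.0, 0.03], "twist": 0, "gripper": 0}, {"translation": [0.0, 0.0, 0.05], "twist": 0, "gripper": 0}, {"translation": [0.0, 0.0, 0.08], "twist": 0, "gripper": 0}, {"translation": [0.0, 0.0, 0.08], "twist": 0, "gripper": 0}, {"translation": [0.0, 0.0, 0.08], "twist": 0, "gripper": 0}]}}

```text
clock: 16.0
eef_pos: [495.4, 205.4, 246.3]
tcp_rot: [3.136, 0.002, 0.107]
contact_force: [-0.1, -0.2, 6.5]
opening: 0.209
```

>>> {"method": "arm_command", "body": {"plan": [{"translation": [0.0, 0.0, 0.03], "twist": 0, "gripper": 0}, {"translation": [0.0, 0.0, 0.05], "twist": 0, "gripper": 0}, {"translation": [0.0, 0.0, 0.08], "twist": 0, "gripper": 0}, {"translation": [0.0, 0.0, 0.08], "twist": 0, "gripper": 0}, {"translation": [0.0, 0.0, 0.08], "twist": 0, "gripper": 0}]}}

```text
clock: 16.42
eef_pos: [495.4, 205.4, 245.8]
tcp_rot: [3.136, 0.002, 0.107]
contact_force: [-0.3, -1.6, 7.6]
opening: 0.211
```

>>> {"method": "arm_command", "body": {"plan": [{"translation": [0.0, 0.0, 0.03], "twist": 0, "gripper": 0}, {"translation": [0.0, 0.0, 0.06], "twist": 0, "gripper": 0}, {"translation": [0.0, 0.0, 0.1], "twist": 0, "gripper": 0}, {"translation": [0.0, 0.0, 0.1], "twist": 0, "gripper": 0}, {"translation": [0.0, 0.0, 0.1], "twist": 0, "gripper": 0}]}}

```text
clock: 16.83
eef_pos: [495.5, 205.4, 245.5]
tcp_rot: [3.136, 0.001, 0.107]
contact_force: [-1.3, -2.8, 10.7]
opening: 0.209
```

>>> {"method": "arm_command", "body": {"plan": [{"translation": [0.0, 0.0, 0.03], "twist": 0, "gripper": 0}, {"translation": [0.0, 0.0, 0.06], "twist": 0, "gripper": 0}, {"translation": [0.0, 0.0, 0.1], "twist": 0, "gripper": 0}, {"translation": [0.0, 0.0, 0.1], "twist": 0, "gripper": 0}, {"translation": [0.0, 0.0, 0.1], "twist": 0, "gripper": 0}]}}

```text
clock: 17.25
eef_pos: [495.5, 205.4, 245.4]
tcp_rot: [3.136, 0.001, 0.107]
contact_force: [-1.8, -1.8, 13.6]
opening: 0.208
```

>>> {"method": "arm_command", "body": {"plan": [{"translation": [0, 0, 0], "twist": 0, "gripper": 0.25}, {"translation": [0, 0, 0], "twist": 0, "gripper": 0.32}, {"translation": [0, 0, 0], "twist": 0, "gripper": 0.4}, {"translation": [0, 0, 0], "twist": 0, "gripper": 0.5}, {"translation": [0, 0, 0], "twist": 0, "gripper": 0.5}], "squeeze": 20}}

```text
clock: 17.67
eef_pos: [495.2, 205.4, 245.0]
tcp_rot: [3.136, 0.002, 0.107]
contact_force: [-0.6, -1.0, -0.2]
opening: 0.501
```

```bash
python3 -c "
from h import *
m=camera_model('wrist');g=grab_frame('wrist');cv2.imwrite('pics/w12.png',g)
s=grab_frame('scene');crop(s,340,170,410,230,10,'s12.png')
cmd(494.3,204.2,318,0.11)"
```

```text
t 17.7667 pos [495.4 205.4 245.2] rpy [3.1362e+00 1.5000e-03 1.0680e-01] F [-0.1  0.1  0.2] open 0.502
cmd [-0.129  0.147 -7.278] tw -0.0031530099594984234
```

View pics/w12.png

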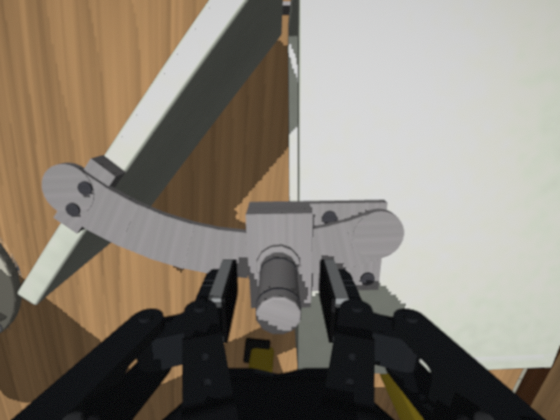

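View pics/s12.png

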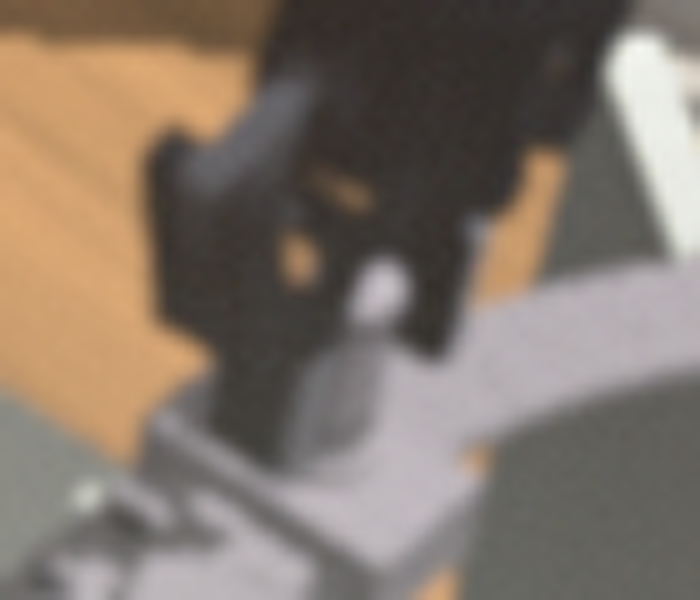

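Pin stands free between the open fingers (handle top at wrist ~(278,308)), with its collar on the keeper. Withdraw upward.

>>> {"method": "arm_command", "body": {"plan": [{"translation": [0, 0, -1], "twist": 0, "gripper": 0.5}, {"translation": [0, 0, -3], "twist": 0, "gripper": 0.5}, {"translation": [0, 0, -6], "twist": 0, "gripper": 0.5}, {"translation": [0, 0, -9], "twist": 0, "gripper": 0.5}, {"translation": [0, 0, -10], "twist": 0, "gripper": 0.5}]}}

```text
clock: 18.18
eef_pos: [496.9, 206.6, 350.3]
tcp_rot: [3.138, -0.004, 0.107]
contact_force: [0.2, 0.8, 0.6]
opening: 0.497
```

```bash
python3 -c "
from h import *
m=camera_model('wrist');g=grab_frame('wrist');cv2.imwrite('pics/w13.png',g)
crop(g,230,170,330,270,6,'w13c.png')
s=grab_frame('scene');crop(s,340,170,410,230,10,'s13.png');t=grab_frame('top');cv2.imwrite('pics/t13.png',t)
cmd(494.3,204.2,318,0.11)
print(proj(camera_model('scene'),[[497.5,205,280],[497.5,205,233]])) "
```

```text
t 18.3333 pos [495.7 206.1 345.9] rpy [ 3.1368e+00 -1.0000e-04  1.0690e-01] F [-0.4 -0.2 -0.9] open 0.501
cmd [-0.158  0.159  2.79 ] tw -0.0030710591699655426
[[375.5585686  197.44951844]
 [371.75937627 214.2417639 ]]
```

View pics/w13c.png

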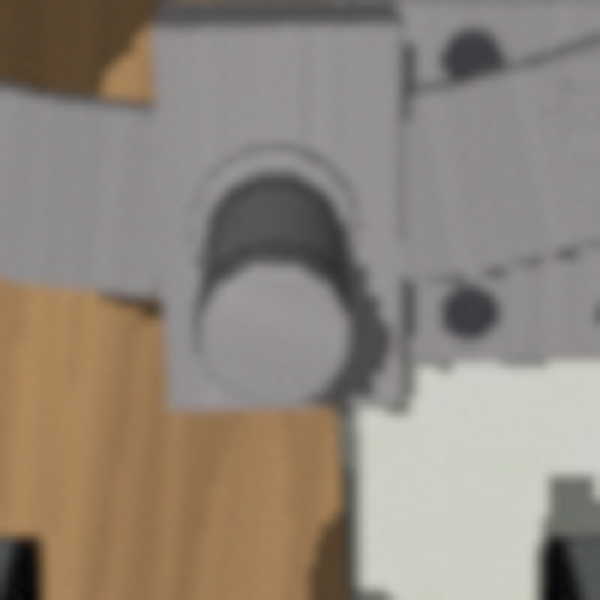

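View pics/s13.png

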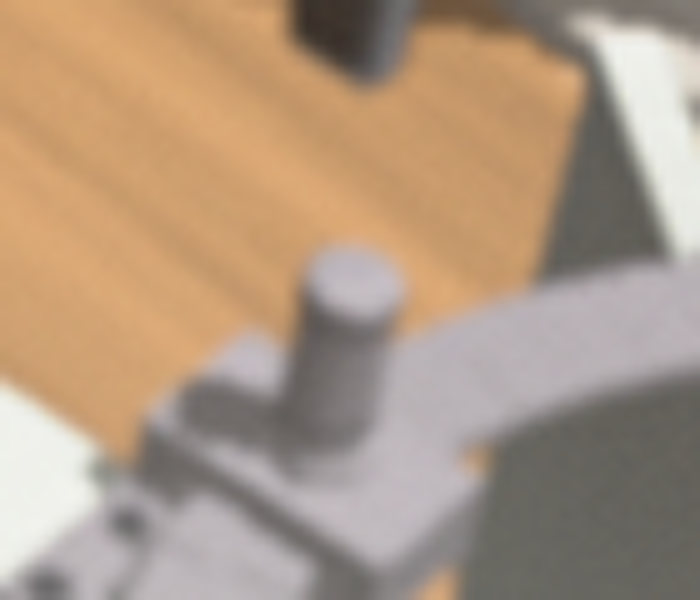

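View pics/t13.png

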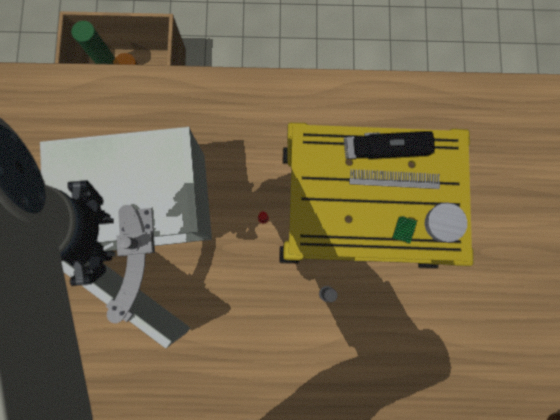

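>>> {"method": "arm_command", "body": {"plan": [{"translation": [0, 0, 0], "twist": 0, "gripper": 0.5}, {"translation": [0, 0, 0], "twist": 0, "gripper": 0.5}, {"translation": [0, 0, 0], "twist": 0, "gripper": 0.5}, {"translation": [0, 0, 0], "twist": 0, "gripper": 0.5}, {"translation": [0, 0, 0], "twist": 0, "gripper": 0.5}]}}

```text
clock: 18.75
eef_pos: [495.4, 206.0, 345.2]
tcp_rot: [3.136, 0.001, 0.107]
contact_force: [-1.4, -0.0, -0.4]
opening: 0.501
```

```bash
python3 -c "
from h import *
print(sense()['qvel'].round(4))
g=grab_frame('scene');crop(g,340,170,410,230,10,'s14.png')
a=cv2.imread('pics/s13.png').astype(int);b=cv2.imread('pics/s14.png').astype(int);print(abs(a-b)[230:].max())
print(job.sign_off())"
```

```text
[-0.0003 -0.0019 -0.0054  0.0008 -0.0004  0.0006]
5
the job is handed in; nothing more can be done
None
```

I drew the pin out of the stool and pressed it through the keeper and the stay, which sat about 6 mm toward the front. I let go, backed the gripper off and handed the job in at about 19 s. The hand-in gave no verdict.

- **Force:** the push stayed around 6–10 N on the way in. It rose to about 15 N (13.6 N read, plus about 2 N for the pin's own weight) when the collar met the keeper. That is more than the 1 kg you suggested but below the 2 kg that marks the metal and the 25 N limit.
- **Seating:** the tool stopped 245.4 mm above the bench, which is where I expected it with the collar flat on the keeper. In the last pictures the collar looks flat and the handle upright. Two pictures about half a second apart, after I let go, show no movement.
- **Other objects:** from above, the clipper, comb, guard comb and tin look unmoved.
- **Disagreement:** before insertion, the camera estimates of the pin tip relative to the hole differed by 2–3 mm. I found the true position by touching the rim of the hole, so I have no separate sub-millimetre measurement of how well the pin is centred or seated.

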